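Clear the toppled bottle from the feed lane and reload it

ROBOT

A 7-joint arm with a two-finger parallel gripper is mounted at the origin on the work surface. World frame = base frame: x ahead of the robot, y to its left, z up, the work surface at z = 0. Lengths are in m, angles in degrees, forces in N, time in s.
With the tool pointing down it reaches from about 0.425 to 0.875 m from the base axis. Payload 4.7 kg.
Tool frame: the origin (TCP) lies midway between the tips of the shut fingers; the grasp point (between the pads) lies 19 mm behind it; z points along the fingers, y is the direction in which the jaws open and shut (so a half turn about z gives the same grasp; the last joint's range is limited). The gripper opens to 87 mm and grips with 3 to 60 N. Pads are 19 mm wide; open, the fingers measure 117 mm over their backs; the gripper's body (75 mm by 190 mm) begins 51 mm behind the grasp point.
Start: joints at [-71.328, 18.392, -4.016, 83.108, 1.295, 78.541, -3.26], TCP at [0.199, 0.619, 0.223] pointing down, gripper open.
Joint ranges: [-163.93, 163.93], [-17.29, 119.83], [-79.2, 71.16], [3.27, 140.29], [-89.18, 269.18], [5.43, 117.66], [-154.24, 154.24]. Speed limits (degrees/s): [147.25, 147.25, 180, 180, 180, 180, 180].

INTERFACE

Orientations are given as [roll, pitch, yaw] about the fixed x, y, z axes, in that order (R = Rz(yaw) Ry(pitch) Rx(roll)).
In Python, from cell import env gives the robot as it stands. The module is installed in compiled form; this text tells all that it offers.
- The arm moves only by the tool servo_tool, never from a script. Its argument "plan" is a list of rows, each a list of 3 entries, a list of its own where there are three numbers: the opening, from 0 (shut) to 1 (fully open), then the shift along the tool's x, y, z in cm, then the turn, a rotation vector about the tool's x, y, z in degrees. A call has 1 to 20 rows; each row shifts and turns the pose as measured when the row begins, along the tool's axes as they then stand; what a row does not reach is not made up. A row lasts 1/12 s, in which the tool goes at most 41.7 mm and 7.16 degrees, less where a joint would pass 70% of its speed; a pose out of reach is approached as far as the arm can. A call is refused whole if a number of a shift passes 4.17 or a number of a turn 7.16, either way. A call with a gripper value outside its range is refused whole. The fingers move at their own pace and stop on an object; "force" is the grip in N (left out, the last holds). Time passes only in rows, so rows that do not move let the fingers close. It gives the time, the measured TCP pose, the force and the opening at its end, in the units of the state.
- env.get_obs(): the state, without advancing time (a new reading comes with each control period).
- env.read_camera(name): name is "scene" or "top" or "wrist"; returns a dict with "image" (400x640x3 uint8, blue, green, red), "fx", "fy", "cx", "cy" (pixels), "rvec" (rotation vector, rad) and "tvec" (3), from world to camera coordinates, as OpenCV has them; the wrist camera has in their place "T_tool_cam" (4x4, takes a point from camera to tool coordinates, whose origin is the TCP and whose axes are the flange's). Camera axes: x right, y down, z forward; pixel columns grow to the right and rows downward; lengths in m; the calibration is good to about 2 mm. A picture is of the moment at which its call begins: read the wrist's pose just before it. There is no depth.
- env.sign_off(): hands the job in, once; it reports no verdict.
The state is a dict: "time_s": time; "qpos": joint angles; "joint_velocities": joint speeds; "effort": joint torques, N m; "tool_pos": TCP position; "tool_rot": TCP orientation; "force": force on the tool from outside, world axes, zero at the start; "wrist_torque": the same for the moment, N m; "grip_width": finger opening in m.
Only numpy, scipy, OpenCV 4.12 (cv2) and the standard library are available. Lean on these libraries where they do the work, as an engineer would, in place of code of your own. Each camera call takes 0.05 s, during which the arm holds its last target. There are 200 camera calls.

TASK

A medium bottle has toppled onto its side at the front of the gravity feed lane and blocks the row behind it: lift it out so that the other three roll down to the stop, stand it upright on the square bench mat and let go of it there. Then take it again and set it, upright and without dropping it, in the lane at the back of the row, so that all four bottles stand in line against the stop, and let go. Do not knock over the bottles in the row, and leave the slide box and the square bottle where they are.

Things in the scene. Friction and masses are not known exactly. Their poses are not given: they have to be found in the camera images.
- lane: Steel gravity feed lane, 402 mm long, fixed to the bench. Origin on the bench below the inner face of its front stop, on the centre line; x horizontal, up the lane away from the stop; z up, y across. It rises along +x at 0.12 rad; the wheel tops are 55 mm + 0.121 x above the bench. Channel sides, 62 mm apart inside and 68 mm outside, rise 5 mm above the wheels. Bottles roll down by themselves (about 0.3 m/s) and lean back with the slope.
- lane_stop (a point): Centre of the inner face of the front stop at the level of the wheel tops, 55 mm above the bench. The stop is a plate with a rubber bumper, square to the slope, 64 mm wide, 6 mm thick, 32 mm high above the wheels. Nothing stands beyond it, and the first 145 mm of the lane are open on both sides above the 5 mm channel sides.
- lane_tail (a point): On the centre line at the level of the wheel tops, 300 mm up the slope from the stop. The wheels turn freely, in pairs 14 mm either side of the centre line, a pair every 20 mm. From 150 to 400 mm from the stop a round guide rod runs along each side, 45 mm above the wheels, inner faces 64 mm apart, 101 mm over the brackets, flared at the open tail; above the rods the lane is open.
- fallen: The toppled bottle: amber plastic, paper label, white screw cap, 118 mm tall, about 160 g. Body 54 mm in diameter up to 74 mm from the base, shoulder narrowing to 33 mm at 87 to 94 mm. Origin at the centre of its base, z from base to cap. It starts lying along the front of the lane, cap against the stop, base uphill, axis 24 mm above the wheel tops, the row resting lightly against its base.
- fallen_cap (a point): Centre of the top of the toppled bottle's cap, 118 mm from its base along its z axis. The cap is 36 mm in diameter and covers the last 24 mm (94 to 118 mm from the base). Standing, the bottle is stable and rights itself when it leans less than about 20 degrees.
- row1: the same bottle as fallen; first of the three bottles that stand in the lane behind the toppled one, upright on the wheels and touching one another (54 mm apart). Origin at the centre of its base, z towards the cap. When the row has rolled down, its origin is 27 mm from the stop.
- row2: the same bottle as fallen; second in the row. Origin at the centre of its base. When the row has rolled down, 81 mm from the stop.
- row3: the same bottle as fallen; third and last in the row. Origin at the centre of its base. When the row has rolled down, 135 mm from the stop; the reloaded bottle then comes to rest behind it, 189 mm from the stop.
- mat: Light grey square bench mat, 150 x 150 mm and 3 mm thick, fixed to the bench beyond the lane's front end. Origin at the centre of its underside; its top is 3 mm above the bench.
- slide_box: Bystander: grey slide storage box, 98 x 82 x 36 mm, on the bench. Origin at the centre of its underside.
- square_bottle: Bystander: clear square bottle with dark contents and a white cap, 52 x 52 mm, 97 mm tall. Origin at the centre of its underside.
Not all that is in view belongs to the job. What is shaped like the row3 but green or turquoise is not meant.

How it is judged (in metres and radians):
On the way, in this order (a step that is already met when the one before it is completed fails the run):
1. the toppled bottle is out of the lane and the three others have rolled down upright to the stop (x of row1 in the frame of lane between 0.019 and 0.035 m and y of row1 in the frame of lane between -0.012 and 0.012 m and z of row1 in the frame of lane between 0.05 and 0.095 m and angle between each of row1, row2, row3's own z axis and vertical below 0.2 rad and x of row2 in the frame of lane between 0.0705 and 0.0905 m and y of row2 in the frame of lane between -0.012 and 0.012 m and z of row2 in the frame of lane between 0.05 and 0.095 m and x of row3 in the frame of lane between 0.1225 and 0.1465 m and y of row3 in the frame of lane between -0.012 and 0.012 m and z of row3 in the frame of lane between 0.05 and 0.095 m), for 0.2 s.
2. the toppled bottle stands upright on the mat, let go and still (angle between fallen's own z axis and vertical below 0.08 rad and height (world z) of fallen between -0.003 and 0.009 m and x of fallen in the frame of mat between -0.065 and 0.065 m and y of fallen in the frame of mat between -0.065 and 0.065 m and contact force between fallen and the fingers below 0.05 N and linear speed of fallen below 0.02 m/s), for 0.3 s.
At the end, for the whole second after the job is handed in: All four bottles stand in the lane in line against the stop, leaning no more than 0.2 rad from upright, at rest and let go: the three of the row about 27, 81 and 135 mm from the stop and the reloaded one behind them about 188 mm from it (each within about 10 mm along the lane and 12 mm across it) (all of step 1 and x of fallen in the frame of lane between 0.176 and 0.2 m and y of fallen in the frame of lane between -0.012 and 0.012 m and z of fallen in the frame of lane between 0.05 and 0.095 m and angle between fallen's own z axis and vertical below 0.2 rad and linear speed of each of fallen, row1, row2, row3 below 0.02 m/s and contact force between fallen and the fingers below 0.05 N); the robot touches nothing.
It fails at once if a bottle of the row is knocked over (leans more than 0.45 rad) (angle between any of row1, row2, row3's own z axis and vertical above 0.45 rad).
It fails at once if the toppled bottle is dropped: let go and moving faster than 0.6 m/s (contact force between fallen and the fingers below 0.01 N and linear speed of fallen above 0.6 m/s).
It fails at once if the slide box or the square bottle is moved more than 25 mm (distance of any of slide_box, square_bottle from where it was at the start of the episode above 0.025 m).
It also fails if it takes over 56 s, if anything falls off the work surface, if the arm or the gripper's body presses on something with over 40 N, if the wrist force passes 120 N, or if a joint passes its speed limit or range.

## Working session

There is one attempt and no reset: what is moved stays moved. The work goes in short steps, Python scripts to look and compute and a tool call to move; the robot and the scene stay as the last step left them, time stands still between calls to the robot, and variables do not carry over. Pictures are saved under pics/ and viewed, about 8 in all and at most 12, crops included, and the job is handed in when it is done.

Besides the shell and the picture viewer there is one more tool, called after "Request:" as name([rows], argument=value, ...), one row to a line, values as JSON. servo_tool: Moves the arm, as the interface text tells. Its arguments: {"type":"object","properties":{"plan":{"type":"array"},"force":{"type":"number"}},"required":["plan"]}

```bash
mkdir -p pics
cat > h.py <<'E'
import numpy as np, cv2, pickle
from cell import env
from scipy.spatial.transform import Rotation as R
def snap(n,f):
    c=env.read_camera(n); cv2.imwrite(f'pics/{f}.png',c['image']); pickle.dump(c,open(f'pics/{f}.pkl','wb')); return c
def load(f): return pickle.load(open(f'pics/{f}.pkl','rb'))
def ray(c,u,v):
    Rm=cv2.Rodrigues(np.array(c['rvec'],float))[0]; t=np.array(c['tvec'],float).ravel()
    return -Rm.T@t, Rm.T@np.array([(u-c['cx'])/c['fx'],(v-c['cy'])/c['fy'],1])
def at_z(c,u,v,z):
    o,d=ray(c,u,v); return o+d*(z-o[2])/d[2]
def tri(c1,p1,c2,p2):
    A=[];b=[]
    for c,p in((c1,p1),(c2,p2)):
        o,d=ray(c,*p); d/=np.linalg.norm(d); P=np.eye(3)-np.outer(d,d); A.append(P); b.append(P@o)
    return np.linalg.lstsq(np.vstack(A),np.hstack(b),rcond=None)[0]
def proj(c,P): return cv2.projectPoints(np.array(P,float).reshape(-1,1,3),np.array(c['rvec'],float),np.array(c['tvec'],float),np.array([[c['fx'],0,c['cx']],[0,c['fy'],c['cy']],[0,0,1]]),None)[0].reshape(-1,2)
E
python3 -c "
from h import *
for n in ('top','scene'):
  c=snap(n,n+'0'); print(n,ray(c,320,200),c['fx'])
print(env.get_obs())"
```

```text
top (array([ 0.30441512, -0.02929331,  1.12880443]), array([ 0.11145009,  0.00659182, -0.99378369])) 407.1665093604625
scene (array([ 0.76822749, -0.66354092,  1.04277199]), array([-0.29698365,  0.54960078, -0.78088451])) 408.33159658669837
{'time_s': 0.1, 'qpos': array([-71.32807545,  18.43799371,  -4.01555638,  83.1668103 ,
         1.29571083,  78.54167595,  -3.25912525]), 'joint_velocities': array([ 0.02949232, -0.0651809 , -0.07361305, -0.00329645, -0.01999575,
        0.0462142 , -0.01280534]), 'effort': array([-1.72221467e-04, -4.92571449e+01, -4.06008130e-01, -3.13396990e+01,
       -6.41762861e-02,  3.94692470e-02,  8.07478978e-05]), 'tool_pos': array([0.19929367, 0.61817588, 0.22154449]), 'tool_rot': array([-1.79898791e+02,  6.09133585e-03,  1.62138691e+02]), 'force': array([ 1.33911879, -0.56102737,  0.39665642]), 'wrist_torque': array([-0.02325035, -0.00511762,  0.01109765]), 'grip_width': 0.08729867349621008}
```

View pics/top0.png

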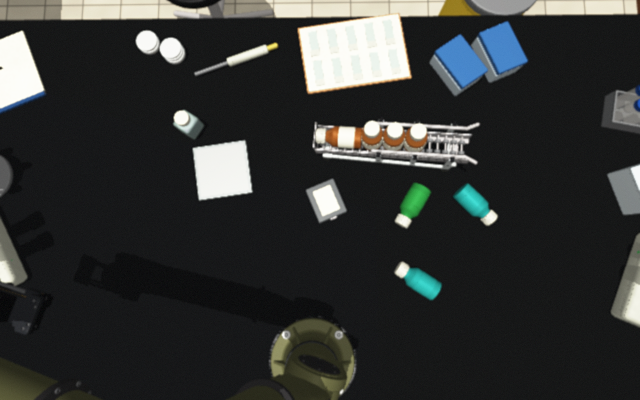

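View pics/scene0.png

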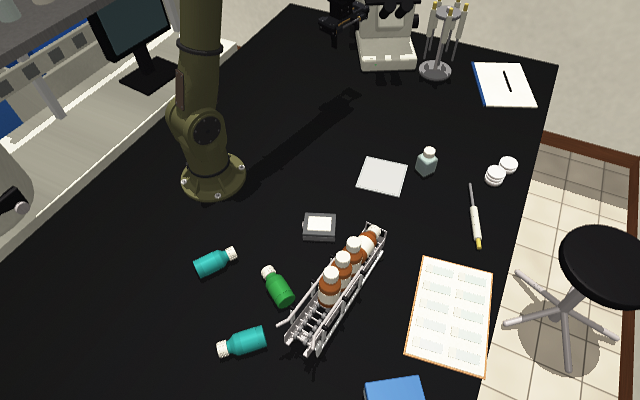

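Top: lane from its stop at about (316,137) to its tail at about (475,145). The mat is at (222,170), the slide box at (326,200) and the square bottle at (187,123). The amber bottle lying at (340,137), cap at the stop, fits "fallen". The three amber ones at (372/395/418,132) are the row. The green and turquoise ones at (412,205), (475,204) and (418,281) are decoys. I'll confirm this in an enlarged crop.

```bash
python3 -c "
from h import *
a=load('top0')['image'][110:180,300:490]; b=load('scene0')['image'][215:360,270:400]
a=cv2.resize(a,None,fx=4.2,fy=4.2,interpolation=2); 
cv2.imwrite('pics/crop_a.png',a)
b=cv2.resize(b,None,fx=4.1,fy=4.1,interpolation=2); cv2.imwrite('pics/crop_b.png',b)
c=load('top0')
for p in [(193,149),(248,141),(252,195),(196,200)]: print(at_z(c,*p,.003))
print('box',at_z(c,326,200,.036),'sq',at_z(c,182,118,.097))
"
```

```text
[0.57743297 0.33779966 0.003     ]
[0.59972087 0.18184383 0.003     ]
[0.44539785 0.16806636 0.003     ]
[0.43190043 0.32477462 0.003     ]
box [ 0.42691264 -0.03824508  0.036     ] sq [0.63774083 0.33874875 0.097     ]
```

View pics/crop_a.png

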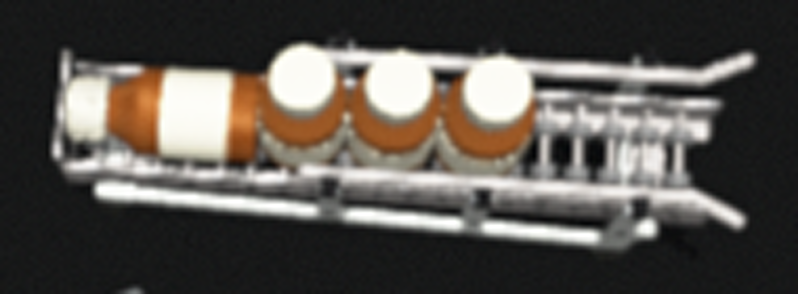

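View pics/crop_b.png

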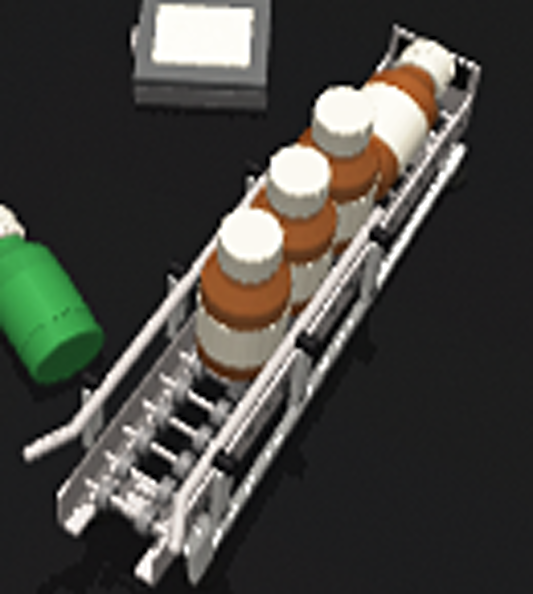

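The crops confirm it: the amber bottle lies with its cap at the stop (crop a, (85,107)) and the three amber bottles stand behind it. No other amber candidates. Next I fit the lane pose.

```bash
cat >> h.py <<'E'
th=np.arctan(.121)
def L(s,y,n): # slope coords -> lane frame
    return np.array([s*np.cos(th)-n*np.sin(th),y,.055+s*np.sin(th)+n*np.cos(th)])
def W(p,P): # lane frame->world, p=(x,y,yaw rad)
    c,s_=np.cos(p[2]),np.sin(p[2]); return np.array([p[0]+c*P[0]-s_*P[1],p[1]+s_*P[0]+c*P[1],P[2]])
E
python3 - <<'E'
from h import *
from scipy.optimize import least_squares
a=load('top0');b=load('scene0')
A=lambda u,v:(u/4.2+300-.4,v/4.2+110-.4); B=lambda u,v:(u/4.1+270-.4,v/4.1+215-.4)
# silhouette centres of caps: n~106 mid cap
obs=[(a,A(302,77),L(.145,0,.116)),(a,A(398,83),L(.199,0,.116)),(a,A(498,90),L(.253,0,.116)),
(b,B(343,120),L(.145,0,.106)),(b,B(299,181),L(.199,0,.106)),(b,B(251,244),L(.253,0,.106)),
(a,A(86,107),L(.012,0,.024+.006)),(b,B(430,66),L(.010,0,.03)),
(a,A(66,57),L(-.003,-.032,.03)),(b,B(396,30),L(-.003,.032,.032)),(b,B(478,72),L(-.003,-.032,.032))]
for sgn in(1,):
  f=lambda p:np.hstack([proj(c,W(p,P))[0]-np.array(q) for c,q,P in obs])
  r=least_squares(f,[.58,0,-1.6],loss='soft_l1')
  print(r.x,np.degrees(r.x[2]),r.cost);print(f(r.x).reshape(-1,2).round(1))
p=r.x; 
for nm,P in(('grasp',L(.073,0,.030)),('stop',L(0,0,0)),('tail',L(.3,0,0)),('rel',L(.195,0,.106))): print(nm,W(p,P).round(4))
np.save('lane.npy',p)
E
```

```text
[ 0.59476772 -0.01572331 -1.68432384] -96.50464722954096 81.54759846204968
[[ -0.2   0.5]
 [  0.    0.7]
 [ -0.3   0.6]
 [  0.7   1.1]
 [  0.3   0.8]
 [  0.1   0.9]
 [  0.4  -0.4]
 [  0.5  -0. ]
 [ -1.9  22.9]
 [ 21.1  10.4]
 [-18.9  -9.7]]
grasp [ 0.587  -0.0841  0.0936]
stop [ 0.5948 -0.0157  0.055 ]
tail [ 0.561  -0.3116  0.091 ]
rel [ 0.5743 -0.1954  0.1837]
```

Run:
```python
from h import *
from scipy.optimize import least_squares
a=load('top0');b=load('scene0')
A=lambda u,v:(u/4.2+300-.4,v/4.2+110-.4); B=lambda u,v:(u/4.1+270-.4,v/4.1+215-.4)
obs=[(a,A(302,77),L(.145,0,.116)),(a,A(398,83),L(.199,0,.116)),(a,A(498,90),L(.253,0,.116)),
(b,B(343,120),L(.145,0,.106)),(b,B(299,181),L(.199,0,.106)),(b,B(251,244),L(.253,0,.106)),
(a,A(86,107),L(.012,0,.03)),(b,B(430,66),L(.010,0,.03)),
(a,A(66,57),L(-.003,.032,.03)),(b,B(396,30),L(-.003,-.032,.032)),(b,B(478,72),L(-.003,.032,.032))]
f=lambda p:np.hstack([proj(c,W(p,P))[0]-np.array(q) for c,q,P in obs])
r=least_squares(f,[.58,0,-1.6],loss='soft_l1'); p=r.x
print(p,np.degrees(p[2]),r.cost);print(f(p).reshape(-1,2).round(1)); np.save('lane.npy',p)
ph=p[2]; cx=np.array([np.cos(ph),np.sin(ph),0]); ly=np.array([-np.sin(ph),np.cos(ph),0])
ex=np.cos(th)*cx+np.sin(th)*np.array([0,0,1]); en=np.cross(ex,ly)
al=np.radians(30); z=np.sin(al)*ex-np.cos(al)*en; y=ly; x=np.cross(y,z)
Rt=np.c_[x,y,z]; g=W(p,L(.073,0,.030)); tcp=g+.019*z
R0=R.from_euler('xyz',env.get_obs()['tool_rot'],degrees=True)
print('Rt',R.from_matrix(Rt).as_euler('xyz',degrees=True),'tcp',tcp,'pre',tcp-.1*z, 'ey up',en)
print('rotvec tool',(R0.inv()*R.from_matrix(Rt)).as_rotvec(degrees=True))
```

```text
[ 0.59263428 -0.01514741 -1.67384596] -95.90430918337766 2.4131103950840798
[[-0.4  0.8]
 [-0.2  0.8]
 [-0.5  0.5]
 [ 0.5  0.9]
 [ 0.3  0.6]
 [ 0.3  0.9]
 [ 0.1  0.3]
 [-0.1 -0.4]
 [ 0.5  0.1]
 [ 0.4  0.2]
 [ 0.5 -0.3]]
Rt [-180.           36.89924915   84.09569082] tcp [ 0.58437655 -0.09499702  0.07835765] pre [ 0.59055281 -0.03527456  0.1583269 ] ey up [0.01235682 0.11948658 0.99275892]
rotvec tool [ 24.99243138 -30.86424533  75.17282826]
```

```bash
cat >> h.py <<'E'
from scipy.linalg import logm,expm
def T(pos,Rm):
    M=np.eye(4);M[:3,:3]=Rm;M[:3,3]=pos;return M
def now():
    o=env.get_obs();return T(o['tool_pos'],R.from_euler('xyz',o['tool_rot'],degrees=True).as_matrix())
def screw(M1,N=None,M0=None):
    M0=now() if M0 is None else M0; X=np.real(logm(np.linalg.inv(M0)@M1))
    if N is None: N=int(np.ceil(max(np.linalg.norm(X[:3,3])/.040,np.degrees(np.linalg.norm([X[2,1],X[0,2],X[1,0]]))/6.8)))
    S=expm(X/N); print('N',N,(S[:3,3]*100).round(2).tolist(),R.from_matrix(S[:3,:3]).as_rotvec(degrees=True).round(2).tolist(), 'mid',(M0@expm(X/2))[:3,3].round(3))
def laneR(al):
    ph=np.load('lane.npy')[2]; cx=np.array([np.cos(ph),np.sin(ph),0]); ly=np.array([-np.sin(ph),np.cos(ph),0])
    ex=np.cos(th)*cx+np.sin(th)*np.array([0,0,1]); en=np.cross(ex,ly); al=np.radians(al)
    z=np.sin(al)*ex-np.cos(al)*en; return np.c_[np.cross(ly,z),ly,z]
def gp(s,n,al,y=0): # tcp pose with the grasp point at slope coords
    Rt=laneR(al); return T(W(np.load('lane.npy'),L(s,y,n))+.019*Rt[:,2],Rt)
back=lambda d:T([0,0,-d],np.eye(3))
E
python3 -c "
from h import *
screw(gp(.073,.030,30)@back(.1))"
```

```text
N 21 [-3.69, -0.23, 1.51] [1.19, -1.47, 3.58] mid [0.504 0.364 0.121]
```

Request:
servo_tool([
  [1, [0, 0, -4], [0, 0, 0]],
  [1, [0, 0, -4], [0, 0, 0]],
  [1, [0, 0, -4], [0, 0, 0]],
], force=20)

```text
time_s: 0.35
tool_pos: [0.1979, 0.6125, 0.3301]
tool_rot: [-178.3, 0.1, 162.1]
force: [0.3, 1.5, 0.3]
grip_width: 0.087
```

```bash
python3 -c "
from h import *
screw(gp(.073,.030,30)@back(.15))"
```

```text
N 21 [-3.45, -0.04, 1.79] [1.13, -1.42, 3.6] mid [0.494 0.381 0.198]
```

Request:
servo_tool([
  [1, [-3.45, -0.04, 1.79], [1.13, -1.42, 3.6]],
  [1, [-3.45, -0.04, 1.79], [1.13, -1.42, 3.6]],
  [1, [-3.45, -0.04, 1.79], [1.13, -1.42, 3.6]],
  [1, [-3.45, -0.04, 1.79], [1.13, -1.42, 3.6]],
  [1, [-3.45, -0.04, 1.79], [1.13, -1.42, 3.6]],
  [1, [-3.45, -0.04, 1.79], [1.13, -1.42, 3.6]],
  [1, [-3.45, -0.04, 1.79], [1.13, -1.42, 3.6]],
  [1, [-3.45, -0.04, 1.79], [1.13, -1.42, 3.6]],
  [1, [-3.45, -0.04, 1.79], [1.13, -1.42, 3.6]],
  [1, [-3.45, -0.04, 1.79], [1.13, -1.42, 3.6]],
  [1, [-3.45, -0.04, 1.79], [1.13, -1.42, 3.6]],
  [1, [-3.45, -0.04, 1.79], [1.13, -1.42, 3.6]],
])

```text
time_s: 1.35
tool_pos: [0.5267, 0.3209, 0.182]
tool_rot: [-172.3, 22.2, 118.1]
force: [0.9, 0.6, -0.5]
grip_width: 0.0872
```

```bash
python3 -c "
from h import *
screw(gp(.073,.030,30)@back(.15)); print(env.get_obs()['qpos'])"
```

```text
N 9 [-3.37, 0.02, 1.67] [1.04, -1.36, 3.39] mid [0.582 0.162 0.179]
[-55.82131538  25.267653    14.82252513  82.9807511   13.15711061
  85.77500017 -17.53040906]
```

Request:
servo_tool([
  [1, [-3.37, 0.02, 1.67], [1.04, -1.36, 3.39]],
  [1, [-3.37, 0.02, 1.67], [1.04, -1.36, 3.39]],
  [1, [-3.37, 0.02, 1.67], [1.04, -1.36, 3.39]],
  [1, [-3.37, 0.02, 1.67], [1.04, -1.36, 3.39]],
  [1, [-3.37, 0.02, 1.67], [1.04, -1.36, 3.39]],
  [1, [-3.37, 0.02, 1.67], [1.04, -1.36, 3.39]],
  [1, [-3.37, 0.02, 1.67], [1.04, -1.36, 3.39]],
  [1, [-3.37, 0.02, 1.67], [1.04, -1.36, 3.39]],
  [1, [-3.37, 0.02, 1.67], [1.04, -1.36, 3.39]],
  [1, [0, 0, 0], [0, 0, 0]],
])

```text
time_s: 2.18
tool_pos: [0.5837, -0.0496, 0.1893]
tool_rot: [-179.7, 39.4, 80.8]
force: [0.6, -1.4, 0.2]
grip_width: 0.0871
```

```bash
python3 -c "
from h import *
screw(gp(.073,.030,30)@back(.15),3); screw(gp(.073,.030,30)@back(.08),4);print(env.get_obs()['qpos'])
c=snap('wrist','w1');print(c['T_tool_cam'])"
```

```text
N 3 [0.99, 0.12, -1.17] [-0.79, 0.83, -0.86] mid [ 0.589 -0.028  0.194]
N 4 [0.79, 0.14, 0.87] [-0.59, 0.62, -0.65] mid [ 0.586 -0.049  0.166]
[-42.83647805  24.76111283  31.24916699  92.34359368  23.73505298
  82.93138077 -28.02326106]
[[-4.58204794e-04 -9.64229873e-01 -2.65067053e-01  7.10537747e-02]
 [ 9.99999797e-01 -5.59133006e-04  3.05311600e-04  6.68811522e-04]
 [-4.42598304e-04 -2.65066860e-01  9.64229933e-01 -1.61985895e-01]
 [ 0.00000000e+00  0.00000000e+00  0.00000000e+00  1.00000000e+00]]
```

View pics/w1.png

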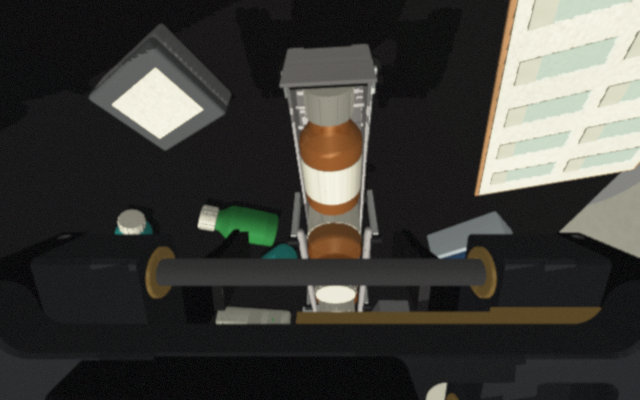

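The wrist view shows the fallen bottle running from its cap at (328,107) to its base at about (332,212), centred between the fingers, with the stop plate at (330,65). I'll check this against the fit.

```bash
cat >> h.py <<'E'
def wproj(c,M,P):
    Pc=np.linalg.inv(M@c['T_tool_cam'])@np.r_[P,1]; return np.array([c['fx']*Pc[0]/Pc[2]+c['cx'],c['fy']*Pc[1]/Pc[2]+c['cy']]).round(1)
E
python3 -c "
from h import *
c=load('w1');M=now();p=np.load('lane.npy')
for nm,P in (('stop inner tl',L(0,.032,.032)),('stop tr',L(0,-.032,.032)),('capmid',L(.012,0,.03)),('capbottom top edge s24',L(.024,0,.024+.018)),('base top',L(.118,0,.051)),('body s.07 +-',L(.07,.027,.024)),('',L(.07,-.027,.024))): print(nm,wproj(c,M,W(p,P)))
screw(gp(.073,.030,30)@back(.04),5)
"
```

```text
stop inner tl [370.9  90. ]
stop tr [280.6  94.2]
capmid [326.1 106.2]
capbottom top edge s24 [326.8 129.2]
base top [330.7 218.1]
body s.07 +- [358.7 160.4]
 [299.1 162.5]
N 5 [0.58, 0.13, 1.52] [-0.46, 0.46, -0.47] mid [ 0.585 -0.059  0.149]
```

Request:
servo_tool([
  [1, [0.58, 0.15, 1.52], [-0.46, 0.46, -0.47]],
  [1, [0.58, 0.15, 1.52], [-0.46, 0.46, -0.47]],
  [1, [0.58, 0.15, 1.52], [-0.46, 0.46, -0.47]],
  [1, [0.58, 0.15, 1.52], [-0.46, 0.46, -0.47]],
  [1, [0.58, 0.15, 1.52], [-0.46, 0.46, -0.47]],
  [1, [0, 0, 0], [0, 0, 0]],
])

```text
time_s: 2.73
tool_pos: [0.5846, -0.0726, 0.1015]
tool_rot: [-179.5, 36.8, 84.4]
force: [-0.8, -0.1, -0.2]
grip_width: 0.087
```

```bash
python3 -c "
from h import *
screw(gp(.073,.030,30,.001),5)
"
```

```text
N 5 [-0.08, 0.06, 0.64] [-0.05, -0.02, 0.06] mid [ 0.585 -0.084  0.09 ]
```

Request:
servo_tool([
  [1, [-0.08, 0.06, 0.64], [0, 0, 0]],
  [1, [-0.08, 0.06, 0.64], [0, 0, 0]],
  [1, [-0.08, 0.06, 0.64], [0, 0, 0]],
  [1, [-0.08, 0.06, 0.64], [0, 0, 0]],
  [1, [-0.08, 0.06, 0.64], [0, 0, 0]],
  [1, [0, 0, 0], [0, 0, 0]],
])

```text
time_s: 3.23
tool_pos: [0.5856, -0.0955, 0.0762]
tool_rot: [-179.5, 36.8, 84.6]
force: [-0.5, -1.3, 0.7]
grip_width: 0.0872
```

```bash
python3 -c "
from h import *
screw(gp(.073,.030,30,.001),1)
"
```

```text
N 1 [-0.1, -0.03, -0.19] [-0.23, -0.06, 0.39] mid [ 0.585 -0.095  0.077]
```

Request:
servo_tool([
  [0.4, [-0.1, 0, -0.15], [0, 0, 0]],
  [0.4, [0, 0, 0], [0, 0, 0]],
  [0.4, [0, 0, 0], [0, 0, 0]],
  [0.4, [0, 0, 0], [0, 0, 0]],
  [0.4, [0, 0, 0], [0, 0, 0]],
  [0.4, [0, 0, 0], [0, 0, 0]],
  [0.4, [0, 0, 0], [0, 0, 0]],
], force=25)

```text
time_s: 3.82
tool_pos: [0.5863, -0.0948, 0.0795]
tool_rot: [-179.6, 36.8, 84.5]
force: [-1.3, -0.2, 0.1]
grip_width: 0.0535
```

```bash
python3 -c "
from h import *
en=-(laneR(0)[:,2]); ex=laneR(90)[:,2]
Rm=now()[:3,:3]; print('normal',Rm.T@en,'downhill',Rm.T@-ex, 'up',Rm.T@[0,0,1])
"
```

```text
normal [-0.49845815 -0.00556974 -0.86689587] downhill [ 0.86689385  0.0035755  -0.49847996] up [-0.59898338 -0.00595891 -0.80073928]
```

Request:
servo_tool([
  [0.3, [-0.5, 0, -0.87], [0, 0, 0]],
  [0.3, [-1.9, 0, -3.5], [0, 0, 0]],
  [0.3, [-2.0, 0, -3.6], [0, 0, 0]],
  [0.3, [-1.9, 0, -3.7], [0, 0, 0]],
  [0.3, [-1.9, 0, -3.7], [0, 0, 0]],
  [0.3, [-1.9, 0, -3.7], [0, 0, 0]],
  [0.3, [-1, 0, -2], [0, 0, 0]],
  [0.3, [0, 0, 0], [0, 0, 0]],
  [0.3, [0, 0, 0], [0, 0, 0]],
  [0.3, [0, 0, 0], [0, 0, 0]],
  [0.3, [0, 0, 0], [0, 0, 0]],
])

```text
time_s: 4.73
tool_pos: [0.5891, -0.0554, 0.3229]
tool_rot: [-179.3, 36.5, 84.7]
force: [-0.6, -0.1, -2.1]
grip_width: 0.0535
```

```bash
python3 -c "
from h import *
print(env.get_obs()['grip_width'],env.get_obs()['qpos']);c=snap('scene','s2')
i=cv2.resize(c['image'][130:360,220:420],None,fx=2.6,fy=2.6,interpolation=2);cv2.imwrite('pics/s2c.png',i)
"
```

```text
0.053479300361938015 [-42.3965825   17.19711576  31.80343236  84.20913096  25.65021322
  92.64039681 -17.78214914]
```

View pics/s2c.png

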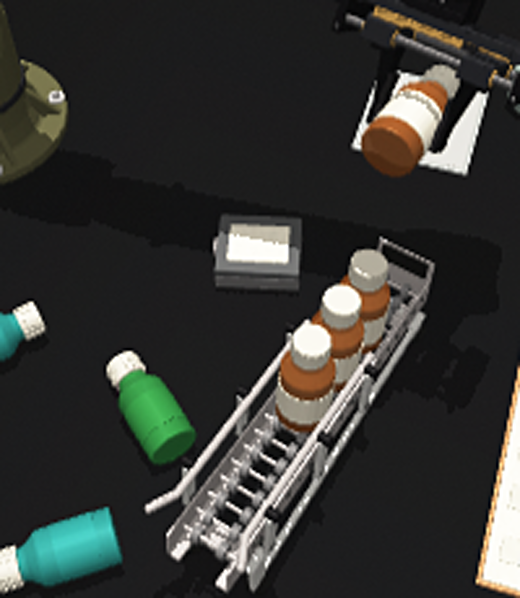

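The crop shows the row at the front of the lane, upright (caps at (368,270), (340,305) and (310,345)), and the bottle held level at (405,125), well clear.

```bash
cat >> h.py <<'E'
def upR(az,dn): # tool pose pointing at azimuth az, dn deg below horizontal, jaws level
    a,d=np.radians([az,dn]); z=np.array([np.cos(a)*np.cos(d),np.sin(a)*np.cos(d),-np.sin(d)])
    y=np.cross(z,[0,0,1]); y/=np.linalg.norm(y); return np.c_[np.cross(y,z),y,z]
E
python3 -c "
from h import *
Mg=T([.5863,-.0948,.0795],R.from_euler('xyz',[-179.6,36.8,84.5],degrees=True).as_matrix())
b=np.linalg.inv(Mg)@np.r_[W(np.load('lane.npy'),L(.118,0,.024)),1]; ax=Mg[:3,:3].T@-laneR(90)[:,2]
np.save('b.npy',b[:3]);np.save('ax.npy',ax);print(b,ax)
dn=np.degrees(np.arcsin(-ax[2]));print(dn)
for az in (84,95,105):
  Rt=upR(az,dn); print(Rt.T@[0,0,1], Mg[:3,1],Rt[:,1])
  M=T(np.array([.512,.25,.20])-Rt@b[:3],Rt); print(M[:3,3]); screw(M)
"
```

```text
[-0.03560583 -0.00206724  0.00979062  1.        ] [ 0.86687042  0.00352515 -0.49852105]
29.902201788464687
[ 0.86687759  0.         -0.49852105] [ 0.99497112 -0.1000061  -0.00559011] [ 0.9945219  -0.10452846  0.        ]
[0.51502416 0.25899616 0.23574673]
N 15 [2.17, -0.69, 0.99] [-0.05, 6.44, 0.01] mid [0.549 0.082 0.211]
[ 0.86687759  0.         -0.49852105] [ 0.99497112 -0.1000061  -0.00559011] [ 0.9961947   0.08715574 -0.        ]
[0.51325205 0.25940791 0.23574673]
N 15 [2.24, -0.49, 1.02] [0.12, 6.41, -0.8] mid [0.556 0.084 0.209]
[ 0.86687759  0.         -0.49852105] [ 0.99497112 -0.1000061  -0.00559011] [ 0.96592583  0.25881905 -0.        ]
[0.51159936 0.2594824  0.23574673]
N 15 [2.29, -0.3, 1.03] [0.27, 6.35, -1.53] mid [0.563 0.085 0.207]
```

Request:
servo_tool([
  [0.3, [2.24, -0.49, 1.02], [0.12, 6.41, -0.8]],
  [0.3, [2.24, -0.49, 1.02], [0.12, 6.41, -0.8]],
  [0.3, [2.24, -0.49, 1.02], [0.12, 6.41, -0.8]],
  [0.3, [2.24, -0.49, 1.02], [0.12, 6.41, -0.8]],
  [0.3, [2.24, -0.49, 1.02], [0.12, 6.41, -0.8]],
  [0.3, [2.24, -0.49, 1.02], [0.12, 6.41, -0.8]],
  [0.3, [2.24, -0.49, 1.02], [0.12, 6.41, -0.8]],
  [0.3, [2.24, -0.49, 1.02], [0.12, 6.41, -0.8]],
])

```text
time_s: 5.45
tool_pos: [0.5467, 0.1021, 0.1922]
tool_rot: [-176.3, -16.5, 89.4]
force: [-1.6, 0.0, -1.7]
grip_width: 0.0535
```

```bash
cat >> h.py <<'E'
def mat(az,base):
    b=np.load('b.npy');Rt=upR(az,29.9);return T(np.array(base)-Rt@b,Rt)
E
python3 -c "
from h import *
for az in (84,95,105): screw(mat(az,[.512,.25,.2]))
print(env.get_obs()['qpos'])
"
```

```text
N 7 [2.22, -0.54, 0.8] [-0.99, 6.24, 0.42] mid [0.529 0.184 0.199]
N 7 [2.25, -0.39, 0.83] [0.0, 6.2, -0.84] mid [0.531 0.185 0.199]
N 7 [2.28, -0.26, 0.85] [0.91, 6.12, -1.99] mid [0.533 0.186 0.199]
[-27.48607229  10.68044518  28.30765239  99.42193219 -22.21086252
  76.13706562   6.86106338]
```

Request:
servo_tool([
  [0.3, [2.25, -0.39, 0.83], [0, 6.2, -0.84]],
  [0.3, [2.25, -0.39, 0.83], [0, 6.2, -0.84]],
  [0.3, [2.25, -0.39, 0.83], [0, 6.2, -0.84]],
  [0.3, [2.25, -0.39, 0.83], [0, 6.2, -0.84]],
  [0.3, [2.25, -0.39, 0.83], [0, 6.2, -0.84]],
  [0.3, [2.25, -0.39, 0.83], [0, 6.2, -0.84]],
  [0.3, [2.25, -0.39, 0.83], [0, 6.2, -0.84]],
  [0.3, [0, 0, 0], [0, 0, 0]],
])

```text
time_s: 6.12
tool_pos: [0.5047, 0.2573, 0.2228]
tool_rot: [-177.3, -61.7, 92.0]
force: [0.8, 0.6, -3.1]
grip_width: 0.0533
```

```bash
python3 -c "
from h import *
screw(mat(95,[.512,.25,.05]),5)
print(env.get_obs()['qpos'])
"
```

```text
N 5 [-2.38, 0.21, 1.35] [-0.01, -0.33, -0.29] mid [0.509 0.259 0.154]
[-16.39195754  15.9670442   23.31253351 111.72775751 -66.08463028
  85.06133113  37.32277756]
```

Request:
servo_tool([
  [0.3, [-2.38, 0.21, 1.35], [0, -0.33, -0.29]],
  [0.3, [-2.38, 0.21, 1.35], [0, -0.33, -0.29]],
  [0.3, [-2.38, 0.21, 1.35], [0, -0.33, -0.29]],
  [0.3, [-2.38, 0.21, 1.35], [0, -0.33, -0.29]],
  [0.3, [-2.38, 0.21, 1.35], [0, -0.33, -0.29]],
  [0.3, [0, 0, 0], [0, 0, 0]],
])

```text
time_s: 6.62
tool_pos: [0.5115, 0.2518, 0.0717]
tool_rot: [-179.0, -58.5, 94.2]
force: [-1.1, -0.1, -1.2]
grip_width: 0.0536
```

```bash
python3 -c "
from h import *
screw(mat(95,[.512,.25,.012]),4)
M=now();print('base',(M@np.r_[np.load('b.npy'),1])[:3],'axis',M[:3,:3]@np.load('ax.npy'))
print(env.get_obs()['qpos'])
c=snap('scene','s3')
i=cv2.resize(c['image'][90:340,220:440],None,fx=2.4,fy=2.4,interpolation=2);cv2.imwrite('pics/s3c.png',i)
"
```

```text
N 4 [-0.42, 0.06, 0.47] [-0.08, 0.4, -0.11] mid [0.512 0.255 0.06 ]
base [0.5100316  0.24133881 0.03621959] axis [0.01054381 0.02875631 0.99953084]
[-15.02813369  29.6064569   21.68413195 113.46565461 -70.08222805
  78.8417172   52.14307759]
```

View pics/s3c.png

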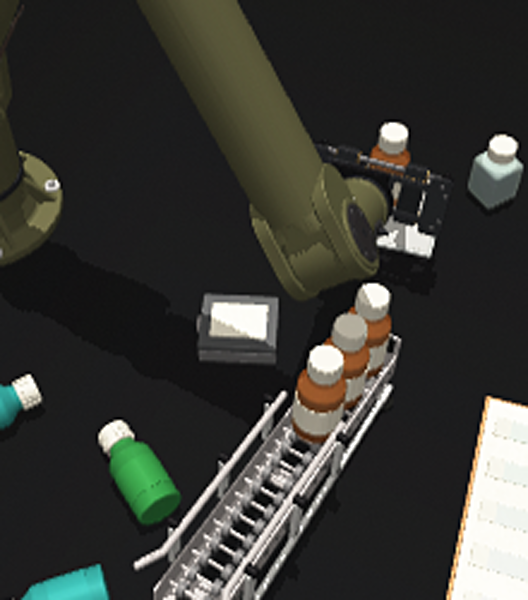

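The crop shows the bottle upright over the mat (cap at (393,138)) and the row at the stop with its caps in a straight line. I'll go a little further onto the mat for wrist clearance, then lower.

```bash
python3 -c "
from h import *
screw(mat(95,[.512,.272,.033]),4)
screw(mat(95,[.512,.272,.014]),2,mat(95,[.512,.272,.033]))
"
```

```text
N 4 [0.25, 0.08, 0.7] [-0.06, 0.36, -0.09] mid [0.513 0.267 0.072]
N 2 [-0.82, 0.0, 0.47] [0.0, 0.0, 0.0] mid [0.513 0.281 0.059]
```

Request:
servo_tool([
  [0.3, [0.25, 0.08, 0.7], [-0.06, 0.36, -0.09]],
  [0.3, [0.25, 0.08, 0.7], [-0.06, 0.36, -0.09]],
  [0.3, [0.25, 0.08, 0.7], [-0.06, 0.36, -0.09]],
  [0.3, [0.25, 0.08, 0.7], [-0.06, 0.36, -0.09]],
  [0.3, [-0.6, 0, 0.35], [0, 0, 0]],
  [0.3, [-0.6, 0, 0.35], [0, 0, 0]],
  [0.3, [0, 0, 0], [0, 0, 0]],
])

```text
time_s: 7.25
tool_pos: [0.5162, 0.2854, 0.0608]
tool_rot: [178.8, -60.2, 96.2]
force: [-0.5, 0.1, -2.3]
grip_width: 0.0535
```

```bash
python3 -c "
from h import *
M=now();print('base',(M@np.r_[np.load('b.npy'),1])[:3],'axis',M[:3,:3]@np.load('ax.npy'))
screw(mat(95,[.512,.272,.005]),3)
"
```

```text
base [0.51529422 0.27609034 0.02498845] axis [-0.00689548 -0.00270163  0.99997258]
N 3 [-0.64, -0.11, 0.22] [0.06, -0.04, 0.2] mid [0.515 0.283 0.051]
```

Request:
servo_tool([
  [0.3, [-0.6, 0, 0.34], [0, 0, 0]],
  [0.3, [-0.4, 0, 0.23], [0, 0, 0]],
  [0.3, [-0.2, 0, 0.12], [0, 0, 0]],
  [0.3, [-0.1, 0, 0.05], [0, 0, 0]],
  [0.3, [0, 0, 0], [0, 0, 0]],
  [0.3, [0, 0, 0], [0, 0, 0]],
])

```text
time_s: 7.75
tool_pos: [0.5166, 0.2841, 0.0432]
tool_rot: [178.9, -60.2, 95.9]
force: [0.4, 0.8, -1.6]
grip_width: 0.0533
```

```bash
python3 -c "
from h import *
M=now();print('base',(M@np.r_[np.load('b.npy'),1])[:3],'axis',M[:3,:3]@np.load('ax.npy'))
c=snap('top','t3')
i=cv2.resize(c['image'][90:240,130:350],None,fx=3.4,fy=3.4,interpolation=2);cv2.imwrite('pics/t3c.png',i)
"
```

```text
base [0.51570724 0.27472803 0.00742933] axis [-0.00560271 -0.00149461  0.99998319]
```

Request:
servo_tool([
  [0.3, [-0.15, 0, 0.09], [0, 0, 0]],
  [0.3, [-0.1, 0, 0.06], [0, 0, 0]],
  [0.3, [0, 0, 0], [0, 0, 0]],
  [0.3, [0, 0, 0], [0, 0, 0]],
])

```text
time_s: 8.13
tool_pos: [0.5172, 0.284, 0.0407]
tool_rot: [178.8, -60.2, 96.0]
force: [0.7, -0.1, -1.1]
grip_width: 0.0537
```

Request:
servo_tool([
  [0.3, [-0.12, 0, 0.07], [0, 0, 0]],
  [0.3, [0, 0, 0], [0, 0, 0]],
  [0.3, [0, 0, 0], [0, 0, 0]],
  [0.3, [0, 0, 0], [0, 0, 0]],
])

```text
time_s: 8.47
tool_pos: [0.5175, 0.2842, 0.0401]
tool_rot: [178.7, -60.2, 96.2]
force: [-0.6, 0.3, -0.3]
grip_width: 0.0535
```

Request:
servo_tool([
  [0.3, [-0.12, 0, 0.07], [0, 0, 0]],
  [0.3, [0, 0, 0], [0, 0, 0]],
  [0.3, [0, 0, 0], [0, 0, 0]],
])

```text
time_s: 8.72
tool_pos: [0.5178, 0.2843, 0.0402]
tool_rot: [178.6, -60.4, 96.3]
force: [-0.2, -0.1, -0.5]
grip_width: 0.0534
```

Request:
servo_tool([
  [0.7, [0, 0, 0], [0, 0, 0]],
  [0.8, [0, 0, 0], [0, 0, 0]],
  [1, [0, 0, 0], [0, 0, 0]],
  [1, [0, 0, 0], [0, 0, 0]],
  [1, [0, 0, 0], [0, 0, 0]],
  [1, [0, 0, 0], [0, 0, 0]],
  [1, [0, 0, 0], [0, 0, 0]],
  [1, [0, 0, 0], [0, 0, 0]],
])

```text
time_s: 9.38
tool_pos: [0.5179, 0.2851, 0.0403]
tool_rot: [178.5, -60.4, 96.3]
force: [-0.7, -0.0, 0.3]
grip_width: 0.0861
```

```bash
python3 -c "
from h import *
c=snap('scene','s4');d=snap('top','t4')
i=cv2.resize(c['image'][120:220,320:460],None,fx=4,fy=4,interpolation=2);j=cv2.resize(d['image'][110:220,150:260],None,fx=3.64,fy=3.64,interpolation=2)
j=j[:400,:240*1];cv2.imwrite('pics/s4c.png',np.hstack([i,j]))
c=d
print(env.get_obs()['force'])
"
```

```text
[-0.1810389  -0.35648879 -0.61724296]
```

View pics/s4c.png

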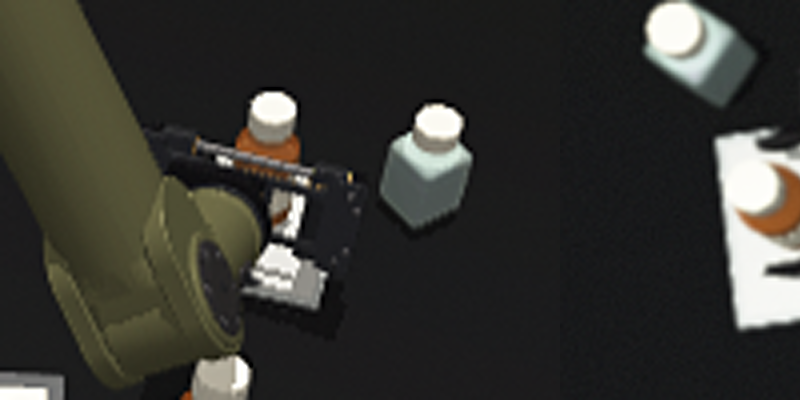

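The bottle stands on the mat, let go. Its cap is at (272,115) in the scene part and (755,188) in the top part, clear of the open fingers.

Request:
servo_tool([
  [1, [2.0, 0, -1.15], [0, 0, 0]],
  [1, [3.0, 0, -1.73], [0, 0, 0]],
  [1, [3.4, 0, -1.96], [0, 0, 0]],
  [1, [3.4, 0, -1.96], [0, 0, 0]],
  [1, [3.4, 0, -1.96], [0, 0, 0]],
  [1, [3.4, 0, -1.96], [0, 0, 0]],
  [1, [2, 0, -1.15], [0, 0, 0]],
])

```text
time_s: 10.07
tool_pos: [0.5118, 0.2833, 0.2792]
tool_rot: [-179.3, -60.2, 94.4]
force: [0.3, 0.1, -0.4]
grip_width: 0.0868
```

```bash
python3 -c "
from h import *
a=load('t4');b=load('s4')
print(at_z(a,203.3,161.4,.121),at_z(b,387.6,145.6,.121),tri(a,(203.3,161.4),b,(387.6,145.6)))
Rd=R.from_euler('xyz',[180,0,84],degrees=True).as_matrix()
screw(T([.514,.27,.24],Rd)); print(env.get_obs()['qpos'])
"
```

```text
[0.5166802  0.27214705 0.121     ] [0.51317472 0.27982781 0.121     ] [0.51528504 0.26978294 0.13026717]
N 9 [-0.38, 0.04, 0.29] [-0.67, -6.66, 1.09] mid [0.513 0.282 0.258]
[-19.70488971  11.4931029   22.94413554 108.13885681 -64.13701205
  84.24621855  29.46073401]
```

Request:
servo_tool([
  [1, [-0.38, 0.04, 0.29], [-0.67, -6.66, 1.09]],
  [1, [-0.38, 0.04, 0.29], [-0.67, -6.66, 1.09]],
  [1, [-0.38, 0.04, 0.29], [-0.67, -6.66, 1.09]],
  [1, [-0.38, 0.04, 0.29], [-0.67, -6.66, 1.09]],
  [1, [-0.38, 0.04, 0.29], [-0.67, -6.66, 1.09]],
  [1, [-0.38, 0.04, 0.29], [-0.67, -6.66, 1.09]],
  [1, [-0.38, 0.04, 0.29], [-0.67, -6.66, 1.09]],
  [1, [-0.38, 0.04, 0.29], [-0.67, -6.66, 1.09]],
  [1, [-0.38, 0.04, 0.29], [-0.67, -6.66, 1.09]],
  [1, [0, 0, 0], [0, 0, 0]],
])

```text
time_s: 10.9
tool_pos: [0.5195, 0.2641, 0.2547]
tool_rot: [178.4, 1.8, 82.5]
force: [-0.6, 1.2, -1.0]
grip_width: 0.0871
```

```bash
python3 -c "
from h import *
M=now();np.save('Mw5.npy',M);c=snap('wrist','w5');d=snap('top','t5')
print(wproj(c,M,[.515,.275,.121]),env.get_obs()['tool_rot'],M[:3,3])
Rd=R.from_euler('xyz',[180,0,84],degrees=True).as_matrix()
screw(T([.515,.275,.21],Rd))
cv2.imwrite('pics/w5b.png',np.vstack([c['image'][:,:],cv2.resize(d['image'][90:215,150:350],(640,400))])[:600])
"
```

```text
[310.5 179. ] [178.38108544   1.54434647  82.22347191] [0.51953681 0.26407399 0.25473627]
N 2 [0.78, -0.45, 2.24] [0.8, 0.78, -0.88] mid [0.518 0.267 0.233]
```

View pics/w5.png

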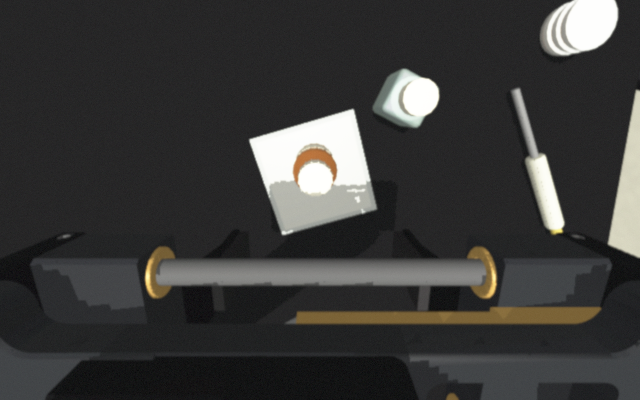

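The cap is at (315,178), 5 px (about 5 mm) to +u of my prediction. The top and wrist estimates average to (0.518, 0.275).

```bash
python3 -c "
from h import *
Rd=R.from_euler('xyz',[180,0,84],degrees=True).as_matrix()
screw(T([.5185,.275,.15],Rd),5)
"
```

```text
N 5 [0.34, -0.13, 2.1] [0.32, 0.31, -0.35] mid [0.52  0.267 0.203]
```

Request:
servo_tool([
  [1, [0.34, -0.13, 2.1], [0.32, 0.31, -0.35]],
  [1, [0.34, -0.13, 2.1], [0.32, 0.31, -0.35]],
  [1, [0.34, -0.13, 2.1], [0.32, 0.31, -0.35]],
  [1, [0.34, -0.13, 2.1], [0.32, 0.31, -0.35]],
  [1, [0.34, -0.13, 2.1], [0.32, 0.31, -0.35]],
  [1, [0, 0, 0], [0, 0, 0]],
])

```text
time_s: 11.5
tool_pos: [0.5234, 0.2622, 0.1493]
tool_rot: [180.0, -1.0, 82.8]
force: [-0.5, -0.7, -0.6]
grip_width: 0.0868
```

```bash
python3 -c "
from h import *
M=now();c=snap('wrist','w6')
print(wproj(c,M,[.5185,.275,.121]))
g=c['image'].astype(int); m=((g.min(2)>225)*255).astype('uint8'); m[:,:250]=0;m[:,390:]=0
for i,s in enumerate(cv2.connectedComponentsWithStats(m)[2]): 
  if s[4]>150:print(s)
Rd=R.from_euler('xyz',[180,0,84],degrees=True).as_matrix()
screw(T([.5185,.275,.090],Rd),4)
i=c['image'][60:260,200:440];cv2.imwrite('pics/w6c.png',cv2.resize(i,None,fx=2.5,fy=2.5))
"
```

```text
[310.3 211.6]
[     0      0    640    400 248302]
[ 250  116  134   93 6519]
[ 287  189   50   27 1009]
N 4 [0.3, -0.2, 1.54] [0.05, -0.27, -0.31] mid [0.522 0.268 0.121]
```

View pics/w6c.png

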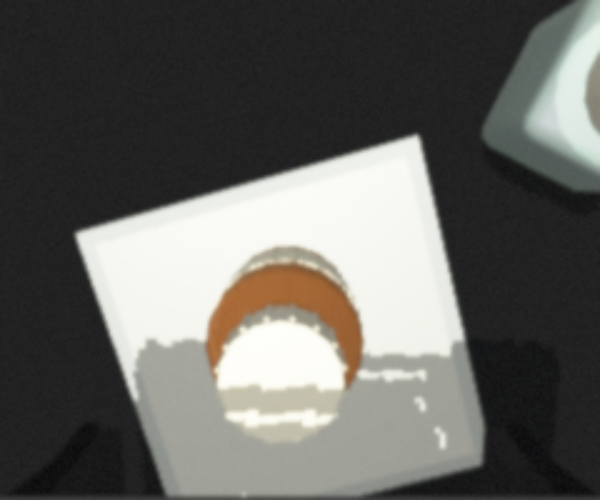

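Cap top centre is at (313,212) against a predicted (310,212), so within 2 mm. I'll descend.

Request:
servo_tool([
  [1, [0.35, -0.18, 1.54], [0, -0.2, -0.31]],
  [1, [0.35, -0.18, 1.54], [0, -0.2, -0.31]],
  [1, [0.35, -0.18, 1.54], [0, -0.2, -0.31]],
  [1, [0.35, -0.18, 1.54], [0, -0.2, -0.31]],
  [1, [0, 0, 0], [0, 0, 0]],
])

```text
time_s: 11.97
tool_pos: [0.5278, 0.2704, 0.0986]
tool_rot: [179.2, -1.0, 83.1]
force: [-0.1, -0.3, -0.6]
grip_width: 0.0867
```

```bash
python3 -c "
from h import *
Rd=R.from_euler('xyz',[180,0,84],degrees=True).as_matrix()
screw(T([.5192,.275,.090],Rd),1)
"
```

```text
N 1 [0.34, -0.92, 0.85] [0.84, -0.98, -0.92] mid [0.524 0.273 0.094]
```

Request:
servo_tool([
  [1, [0.34, -0.92, 0.4], [0.84, -0.98, -0.92]],
  [1, [0, 0, 0], [0, 0, 0]],
  [1, [0, 0, 0], [0, 0, 0]],
])

```text
time_s: 12.22
tool_pos: [0.5218, 0.2731, 0.0993]
tool_rot: [179.8, -0.2, 83.8]
force: [1.4, -0.8, 0.6]
grip_width: 0.0869
```

```bash
python3 -c "
from h import *
Rd=R.from_euler('xyz',[180,0,84],degrees=True).as_matrix()
screw(T([.5192,.275,.090],Rd),1)
"
```

```text
N 1 [0.16, -0.28, 0.93] [0.2, -0.17, -0.23] mid [0.52  0.274 0.095]
```

Request:
servo_tool([
  [1, [0.16, -0.28, 0.6], [0.2, 0, 0]],
  [1, [0.05, -0.05, 0.5], [0, 0, 0]],
  [1, [0, 0, 0], [0, 0, 0]],
  [1, [0, 0, 0], [0, 0, 0]],
])

```text
time_s: 12.55
tool_pos: [0.5203, 0.2764, 0.0907]
tool_rot: [179.8, -0.4, 83.7]
force: [0.2, -0.2, -0.4]
grip_width: 0.0871
```

```bash
python3 -c "
from h import *
Rd=R.from_euler('xyz',[180,0,84],degrees=True).as_matrix()
screw(T([.5192,.275,.090],Rd),1)
"
```

```text
N 1 [-0.15, -0.1, 0.07] [0.21, -0.39, -0.27] mid [0.52  0.276 0.09 ]
```

Good. I'll close gently on the cap, then firm up the grip.

Request:
servo_tool([
  [0.6, [-0.1, -0.08, 0], [0.2, -0.39, 0]],
  [0.5, [0, 0, 0], [0, 0, 0]],
  [0.45, [0, 0, 0], [0, 0, 0]],
  [0.35, [0, 0, 0], [0, 0, 0]],
  [0.25, [0, 0, 0], [0, 0, 0]],
  [0.25, [0, 0, 0], [0, 0, 0]],
  [0.25, [0, 0, 0], [0, 0, 0]],
  [0.25, [0, 0, 0], [0, 0, 0]],
  [0.25, [0, 0, 0], [0, 0, 0]],
], force=15)

```text
time_s: 13.3
tool_pos: [0.5194, 0.2752, 0.0908]
tool_rot: [-180.0, 0.1, 83.7]
force: [0.9, -0.1, -1.1]
grip_width: 0.0366
```

Request:
servo_tool([
  [0.1, [0, 0, 0], [0, 0, 0]],
  [0.1, [0, 0, 0], [0, 0, 0]],
  [0.1, [0, 0, 0], [0, 0, 0]],
  [0.1, [0, 0, 0], [0, 0, 0]],
  [0.1, [0, 0, 0], [0, 0, 0]],
], force=25)

```text
time_s: 13.72
tool_pos: [0.5193, 0.2751, 0.0905]
tool_rot: [-180.0, 0.1, 83.7]
force: [-0.2, 0.1, -0.6]
grip_width: 0.0355
```

```bash
python3 -c "
from h import *
Rd=R.from_euler('xyz',[180,0,84],degrees=True).as_matrix()
M=now(); print(M[:3,3],env.get_obs()['tool_rot'])
up=M@np.linalg.inv(M); U=T([.52,.275,.26],Rd); screw(T([.52,.275,.15],M[:3,:3]),2); 
G=gp(.200,.106+.04,0); print('above lane',G[:3,3]); screw(gp(.200,.106+.08,0),None,U)
"
```

```text
[0.51925661 0.2750969  0.09054875] [-1.79963968e+02  6.84969666e-02  8.37128053e+01]
N 2 [-0.0, 0.04, -2.97] [0.0, -0.0, 0.0] mid [0.52  0.275 0.12 ]
above lane [ 0.5737791  -0.19747109  0.20510515]
N 12 [-3.82, 0.85, 0.34] [-0.0, -0.57, -0.01] mid [0.547 0.041 0.245]
```

Request:
servo_tool([
  [0.1, [0, 0, -1.5], [0, 0, 0]],
  [0.1, [0, 0, -3], [0, 0, 0]],
  [0.1, [0, 0, -4], [0, 0, 0]],
  [0.1, [0, 0, -4], [0, 0, 0]],
  [0.1, [0, 0, -4], [0, 0, 0]],
  [0.1, [0, 0, -4], [0, 0, 0]],
  [0.1, [0, 0, -2], [0, 0, 0]],
  [0.1, [0, 0, 0], [0, 0, 0]],
])

```text
time_s: 14.38
tool_pos: [0.5162, 0.2735, 0.3195]
tool_rot: [-179.4, 0.6, 83.7]
force: [-0.1, 0.3, -0.4]
grip_width: 0.0359
```

```bash
python3 -c "
from h import *
print(gp(.2,.266,0)[:3,3]);screw(gp(.200,.266,0))
"
```

```text
[ 0.57526192 -0.1831327   0.32423622]
N 12 [-3.73, 0.9, 0.18] [-0.05, -0.53, -0.03] mid [0.545 0.045 0.316]
```

Request:
servo_tool([
  [0.1, [-1.8, 0.45, 0], [0, -0.53, 0]],
  [0.1, [-3.7, 0.9, 0.1], [0, -0.53, 0]],
  [0.1, [-3.7, 0.9, 0.1], [0, -0.53, 0]],
  [0.1, [-3.7, 0.9, 0.1], [0, -0.53, 0]],
  [0.1, [-3.7, 0.9, 0.1], [0, -0.53, 0]],
  [0.1, [-3.7, 0.9, 0.1], [0, -0.53, 0]],
  [0.1, [-3.7, 0.9, 0.1], [0, -0.53, 0]],
  [0.1, [-3.7, 0.9, 0.1], [0, -0.53, 0]],
  [0.1, [-3.7, 0.9, 0.1], [0, -0.53, 0]],
  [0.1, [-3.7, 0.9, 0.1], [0, -0.53, 0]],
  [0.1, [-3.7, 0.9, 0.1], [0, -0.53, 0]],
  [0.1, [-1.8, 0.45, 0], [0, -0.53, 0]],
  [0.1, [0, 0, 0], [0, 0, 0]],
])

```text
time_s: 15.47
tool_pos: [0.5598, -0.1686, 0.3097]
tool_rot: [-177.3, 8.0, 84.1]
force: [-0.0, -1.4, -1.0]
grip_width: 0.0359
```

```bash
python3 -c "
from h import *
screw(gp(.202,.19,0),5)
"
```

```text
N 5 [-0.32, 0.37, 1.26] [-0.54, 0.22, 0.0] mid [ 0.567 -0.181  0.279]
```

Request:
servo_tool([
  [0.1, [-0.7, 0.5, 0.2], [-0.6, 0.22, 0]],
  [0.1, [-0.6, 0.6, 0.6], [-0.6, 0.22, 0]],
  [0.1, [-0.3, 0.5, 1.5], [-0.6, 0.22, 0]],
  [0.1, [-0.1, 0.3, 1.8], [-0.5, 0.22, 0]],
  [0.1, [0, 0.1, 1.7], [-0.3, 0.22, 0]],
  [0.1, [0, 0, 0], [0, 0, 0]],
  [0.1, [0, 0, 0], [0, 0, 0]],
])

```text
time_s: 16.05
tool_pos: [0.5741, -0.1937, 0.2425]
tool_rot: [-179.5, 6.6, 84.4]
force: [0.3, -0.3, -0.3]
grip_width: 0.0359
```

```bash
python3 -c "
from h import *
screw(gp(.202,.19,0),2)
"
```

```text
N 2 [-0.06, -0.0, -0.32] [-0.21, -0.15, 0.14] mid [ 0.574 -0.194  0.246]
```

```bash
python3 -c "
from h import *
c=snap('scene','s7');w=snap('wrist','w7');M=now();p=np.load('lane.npy')
i=cv2.resize(c['image'][180:360,270:410],(467,600),interpolation=2)
j=cv2.resize(w['image'][:300,240:406],(332,600),interpolation=2)
cv2.imwrite('pics/s7c.png',np.hstack([i,j]))
f=lambda P:(np.array(wproj(w,M,W(p,P)))-[240,0])*2+[467,0]
g=lambda P:(proj(c,W(p,P))[0]-[270,180])*3.33
for k,s in (('row1',.027),('row2',.081),('row3',.135)): print(k,'wrist',f(L(s,0,.118)),'scene',g(L(s,0,.118)))
print('stop',f(L(0,.032,.032)),f(L(0,-.032,.032)),'rods at s=.2', g(L(.2,.032,.045)),g(L(.2,-.032,.045)), 'held base', g(L(.202,0,.08)))
"
```

```text
row1 wrist [ 629.  -102.6] scene [352.81641191 109.23762971]
row2 wrist [628.2  93. ] scene [320.95910245 151.65168461]
row3 wrist [627.4 261.6] scene [287.03854352 196.81270019]
stop [703.6 -60.8] [557.2 -61.2] rods at s=.2 [272.07789479 333.44861166] [199.24160238 293.49357593] held base [237.58342242 288.03815372]
```

View pics/s7c.png

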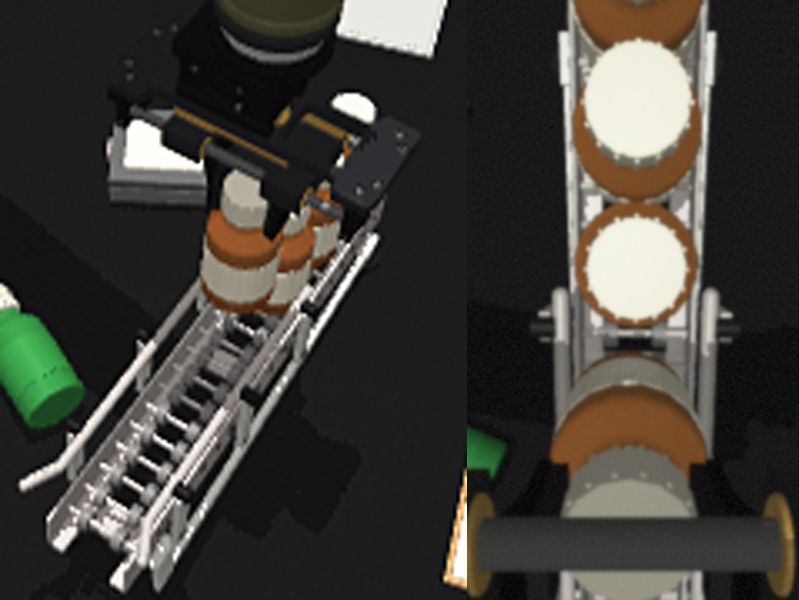

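The row is upright at the stop. In the wrist half the row caps are at u≈636, the rods are centred at u≈634 and the held bottle is at u≈630. So I'm about 1.5 mm off, and I'll shift +y by that and lower.

Request:
servo_tool([
  [0.1, [-0.1, 0.16, 0.5], [-0.2, -0.2, 0.1]],
  [0.1, [0, 0, 1], [-0.2, -0.1, 0.1]],
  [0.1, [0, 0, 1], [0, 0, 0]],
  [0.1, [0, 0, 1], [0, 0, 0]],
  [0.1, [0, 0, 0], [0, 0, 0]],
  [0.1, [0, 0, 0], [0, 0, 0]],
])

```text
time_s: 16.65
tool_pos: [0.5779, -0.1978, 0.2078]
tool_rot: [179.7, 6.9, 84.3]
force: [0.2, -0.6, -1.1]
grip_width: 0.0359
```

```bash
python3 -c "
from h import *
screw(gp(.200,.1085,0,.0015),3)
"
```

```text
N 3 [0.01, -0.09, 1.34] [0.12, 0.01, 0.08] mid [ 0.576 -0.2    0.188]
```

Request:
servo_tool([
  [0.1, [0, -0.25, 0.2], [0.3, 0, 0.2]],
  [0.1, [0, 0, 1], [0, 0, 0]],
  [0.1, [0, 0, 1], [0, 0, 0]],
  [0.1, [0, 0, 0.7], [0, 0, 0]],
  [0.1, [0, 0, 0], [0, 0, 0]],
  [0.1, [0, 0, 0], [0, 0, 0]],
])

```text
time_s: 17.15
tool_pos: [0.5746, -0.2016, 0.1757]
tool_rot: [180.0, 6.9, 84.1]
force: [0.1, -0.1, -1.2]
grip_width: 0.036
```

```bash
python3 -c "
from h import *
screw(gp(.200,.1075,0,.0015),1); print(now()[:3,3])
"
```

```text
N 1 [0.04, 0.03, 0.88] [0.01, 0.02, 0.01] mid [ 0.575 -0.202  0.171]
[ 0.57457005 -0.20156247  0.17566488]
```

Request:
servo_tool([
  [0.1, [0, 0.03, 0.5], [0, 0, 0]],
  [0.1, [0, 0, 0.3], [0, 0, 0]],
  [0.1, [0, 0, 0], [0, 0, 0]],
  [0.1, [0, 0, 0], [0, 0, 0]],
])

```text
time_s: 17.48
tool_pos: [0.5751, -0.2027, 0.1671]
tool_rot: [180.0, 6.9, 84.1]
force: [0.9, 0.3, -1.5]
grip_width: 0.0361
```

Request:
servo_tool([
  [0.1, [0, 0, 0.12], [0, 0, 0]],
  [0.1, [0, 0, 0], [0, 0, 0]],
  [0.1, [0, 0, 0], [0, 0, 0]],
])

```text
time_s: 17.73
tool_pos: [0.5755, -0.2029, 0.1664]
tool_rot: [179.9, 6.9, 84.1]
force: [-0.1, 0.9, -2.4]
grip_width: 0.0361
```

```bash
python3 -c "
from h import *
screw(gp(.200,.1065,0,.0015),1); print(now()[:3,3],env.get_obs()['force'])
"
```

```text
N 1 [0.06, -0.08, 0.05] [0.1, 0.03, 0.01] mid [ 0.575 -0.203  0.166]
[ 0.57551929 -0.20294663  0.16642326] [-0.1008689   0.88228331 -2.40462654]
```

Request:
servo_tool([
  [0.1, [0.05, -0.06, 0.12], [0, 0, 0]],
  [0.1, [0, 0, 0], [0, 0, 0]],
  [0.1, [0, 0, 0], [0, 0, 0]],
])

```text
time_s: 17.98
tool_pos: [0.5757, -0.2025, 0.1661]
tool_rot: [179.8, 6.9, 84.1]
force: [1.0, 0.0, -2.0]
grip_width: 0.0357
```

Request:
servo_tool([
  [0.1, [0, 0, 0.12], [0, 0, 0]],
  [0.1, [0, 0, 0], [0, 0, 0]],
  [0.1, [0, 0, 0], [0, 0, 0]],
])

```text
time_s: 18.23
tool_pos: [0.5759, -0.2026, 0.1658]
tool_rot: [179.7, 6.9, 84.1]
force: [0.2, -0.8, -0.7]
grip_width: 0.0357
```

Request:
servo_tool([
  [0.1, [0, 0, 0.15], [0, 0, 0]],
  [0.1, [0, 0, 0.1], [0, 0, 0]],
  [0.1, [0, 0, 0], [0, 0, 0]],
  [0.1, [0, 0, 0], [0, 0, 0]],
])

```text
time_s: 18.57
tool_pos: [0.5763, -0.2031, 0.1659]
tool_rot: [179.7, 6.9, 84.1]
force: [0.5, 0.7, -0.8]
grip_width: 0.0359
```

Request:
servo_tool([
  [0.5, [0, 0, 0], [0, 0, 0]],
  [0.6, [0, 0, 0], [0, 0, 0]],
  [0.8, [0, 0, 0], [0, 0, 0]],
  [1, [0, 0, 0], [0, 0, 0]],
  [1, [0, 0, 0], [0, 0, 0]],
  [1, [0, 0, 0], [0, 0, 0]],
  [1, [0, 0, 0], [0, 0, 0]],
  [1, [0, 0, 0], [0, 0, 0]],
])

```text
time_s: 19.23
tool_pos: [0.5766, -0.2034, 0.1649]
tool_rot: [179.6, 6.9, 84.1]
force: [-0.1, -1.1, -0.7]
grip_width: 0.0811
```

Request:
servo_tool([
  [1, [0, 0, -1], [0, 0, 0]],
  [1, [0, 0, -2], [0, 0, 0]],
  [1, [0, 0, -3], [0, 0, 0]],
  [1, [0, 0, -4], [0, 0, 0]],
  [1, [0, 0, -4], [0, 0, 0]],
  [1, [0, 0, -3], [0, 0, 0]],
  [1, [-4, 0, 0], [0, 0, 0]],
  [1, [-4, 0, 0], [0, 0, 0]],
  [1, [-3, 0, 0], [0, 0, 0]],
  [1, [0, 0, 0], [0, 0, 0]],
  [1, [0, 0, 0], [0, 0, 0]],
  [1, [0, 0, 0], [0, 0, 0]],
])

```text
time_s: 20.23
tool_pos: [0.5663, -0.2916, 0.3644]
tool_rot: [179.3, 7.0, 84.4]
force: [-1.2, 1.0, -0.7]
grip_width: 0.0869
```

```bash
python3 -c "
from h import *
c=snap('scene','s9');w=snap('top','t9');p=np.load('lane.npy')
i=cv2.resize(c['image'][200:360,270:410],(525,600),interpolation=2)
j=cv2.resize(w['image'][110:180,300:490],(800,295),interpolation=2)
cv2.imwrite('pics/s9c.png',i)
g=lambda P:(proj(c,W(p,P))[0]-[270,200])*3.75
for s in (.027,.081,.135,.189): print(g(L(s,0,.118)))
"
```

```text
[397.31577918  48.01534877]
[361.44043069  95.77892411]
[323.24160306 146.63592364]
[282.48602083 200.89692469]
```

View pics/s9c.png

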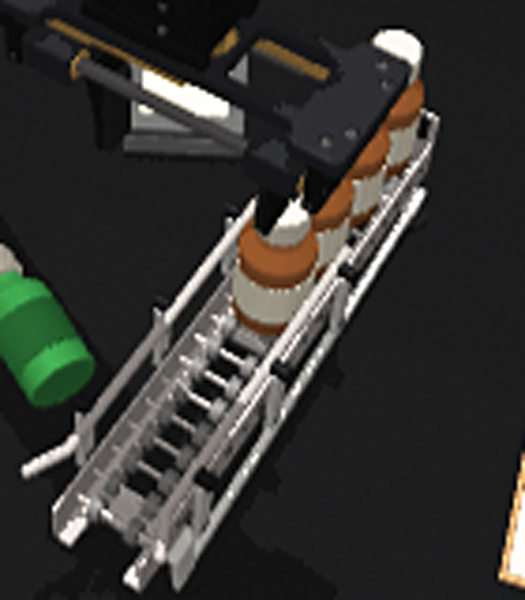

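All four stand upright in line, with the reloaded bottle at (275,270) behind the row. No views are left, so I'll move the arm clear and measure the caps numerically.

Request:
servo_tool([
  [1, [-4, 0, -1], [0, 0, 0]],
  [1, [-4, 0, -1], [0, 0, 0]],
  [1, [-4, 0, -1], [0, 0, 0]],
  [1, [-4, 0, -1], [0, 0, 0]],
  [1, [-4, 0, -1], [0, 0, 0]],
  [1, [-4, 0, -1], [0, 0, 0]],
  [1, [-4, 0, -1], [0, 0, 0]],
  [1, [0, 0, 0], [0, 0, 0]],
  [1, [0, 0, 0], [0, 0, 0]],
])

```text
time_s: 21.08
tool_pos: [0.5582, -0.5501, 0.4546]
tool_rot: [-180.0, 6.0, 86.8]
force: [0.6, 1.6, 0.1]
grip_width: 0.0871
```

```bash
cat > meas.py <<'E'
from h import *
import sys
p=np.load('lane.npy'); c=snap('top','tA'); d=snap('scene','sA')
inv=lambda X:(lambda q:(np.cos(p[2])*q[0]+np.sin(p[2])*q[1],-np.sin(p[2])*q[0]+np.cos(p[2])*q[1]))((X[0]-p[0],X[1]-p[1]))
for nm,c,n in(('top',c,.118),('scene',d,.106)):
  for s in(.027,.081,.135,.189):
    u=proj(c,W(p,L(s,0,n)))[0]; x0,y0=(u-12).astype(int); im=cv2.resize(c['image'][y0:y0+25,x0:x0+25],None,fx=8,fy=8,interpolation=2).astype(int)
    sat=(im.max(2)-im.min(2)); m=((im.min(2)>110)&(sat<45)).astype('uint8')
    k,l,st,ce=cv2.connectedComponentsWithStats(m); l0=l[100,100] or 1+np.argmax(st[1:,4])
    q=ce[l0]/8-.45+[x0,y0]; z=L(s,0,n)[2]; X=inv(at_z(c,*q,z)); P=L(s,0,n)
    print(nm,s,'dpx',(q-u).round(1),'area',st[l0,4]//64,'ds,dy mm',((np.array(X)-P[:2])*1000).round(1))
E
python3 meas.py
```

```text
top 0.027 dpx [ 0.5 -0.1] area 208 ds,dy mm [1.2 0.4]
top 0.081 dpx [ 0.3 -0.1] area 212 ds,dy mm [0.7 0.4]
top 0.135 dpx [ 1.  -0.5] area 229 ds,dy mm [2.4 1.4]
top 0.189 dpx [-0.3 -1.9] area 269 ds,dy mm [-1.1  4.5]
scene 0.027 dpx [-2.7  1.6] area 238 ds,dy mm [ 8.3 -3.7]
scene 0.081 dpx [ 1.4 -3.1] area 241 ds,dy mm [-10.6  -1.7]
scene 0.135 dpx [-0.7 -0.8] area 192 ds,dy mm [-1.2 -2.7]
scene 0.189 dpx [-1.2 -0.2] area 234 ds,dy mm [ 1.  -2.8]
```

```bash
python3 -c "
from h import *
a=load('top0')['image'];b=load('tA')['image'];c=snap('top','tB')['image']
df=lambda x,y,r:np.abs(x[r].astype(int)-y[r]).mean().round(1)
print('box',df(a,b,np.s_[178:225,303:350]),'sq',df(a,b,np.s_[105:140,170:206]),'lane still',df(b,c,np.s_[110:175,305:480]),env.get_obs()['force'])
env.sign_off()"
```

```text
box 1.1 sq 1.3 lane still 1.2 [ 0.18814385 -0.37577081 -0.76601526]
the job is handed in; nothing more can be done
```

The job is done and handed in at about 21 s of robot time; no verdict was given.

I lifted the toppled bottle straight off the lane, and the three others rolled down upright to the stop. I then stood it upright on the mat and let go. After that I took it again by the cap, set it upright in the lane behind the row, and let go with its base on the wheels. It rolled down against the third bottle.

**Last checks:**
- **Picture:** the final scene crop shows all four bottles standing in line.
- **Top camera:** all four caps are within about 2.5 mm of their expected places along the lane and about 4.5 mm across it.
- **At rest:** two top pictures taken one after the other show nothing moving in the lane.
- **Bystanders:** the image around the slide box and the square bottle is unchanged from the start.
- **Gripper:** it is open and well clear of everything, with only noise on the force reading.

**One disagreement:** the same automatic cap measurement in the scene camera gave +8 mm for row1 and -11 mm for row2 along the lane. I took this as an error from the caps overlapping in that view. Those two values would put the bottles inside each other, and the top camera contradicts them. I had no picture views left to confirm it.

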